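# Seat a lens barrel in a sprung V-block and hold it down

## Task

Pull the red-handled setting pin out of the lens test stand and stand it in the yellow cup. Then lay the black lens barrel in the stand's V-block, centred lengthwise, with its orange-ringed lens end towards the white screen, and press it down evenly into both V faces so that the sprung block sinks about halfway, never onto its bottom stop. Finish while still holding it pressed like that, and leave the jar, tip box and tube rack alone.

Things in the scene. Friction and masses are not known exactly. Their poses are not given: they have to be found in the camera images.
- stand: Fixed lens test stand: aluminium base 250 x 110 x 20 mm, long along its x. Origin: centre of its underside on the bench. A white upright screen (80 mm wide, 8 mm thick, top 120 mm above the bench) stands across its -x end, 117 mm from the centre. A blind 16 mm hole in its middle (floor 6 mm above the bench) holds the pin. Four 8 mm posts at x +-77, y +-33 mm rise to 70 mm.
- nest (a joint): How far the blue sprung plate with the V-block has sunk, straight down, m: 0 at rest, 0.016 on its bottom stop, 0.008 halfway. Plate 170 x 80 x 12 mm, 16 mm hole in its middle, top 52 mm above the bench at rest. Spring 1000 N/m, preloaded: the barrel's weight alone does not sink it; a push on the barrel of about 4 N starts it, about 12 N brings it halfway.
- nest_seat (a point): Where the middle of a fully seated barrel lies: on the V-block's axis, midway along; 82 mm above the bench at rest, sinks with the plate. x along the V (-x towards the screen), z up. The V-block is two saddles, each 30 mm long, centred 52 mm either side of this point along x: between them a 74 mm gap is open for fingers, with the blue plate's top 30 mm below this point.
- v_left: The two steel V faces on the +y side (one per saddle), sloped 45 degrees, carried by the sprung plate; their upper edges reach 33 mm out sideways, at about the height of nest_seat. Origin: centre of the sprung plate's underside.
- v_right: The two steel V faces on the -y side (one per saddle), mirror image of v_left. Origin: centre of the sprung plate's underside.
- barrel: Black cylindrical lens barrel, 40 mm in diameter, 150 mm long, about 0.26 kg, lying on a low white rest. Origin: its middle, on its axis; x along its axis. The lens end, with an orange ring and glass, is at -x; the other end, with a bright metal band, is at +x.
- lens_end (a point): Centre of the barrel's lens face, 75 mm from its middle, at the orange ring.
- rest: Fixed white rest for the barrel, 160 x 80 mm (long along its x, as the barrel lies), 8 mm thick with four grey ridges 20 mm high, 110 mm apart along x, none within 43 mm of the middle. Origin: centre of its underside on the bench. The barrel's axis lies 37 mm above the bench.
- pin: Steel setting pin, 140 mm long, 12 mm in diameter, about 0.11 kg, with a red handle sleeve 18 mm in diameter on its upper 45 mm. It stands upright in the middle of the stand, through the sprung plate. Origin: centre of its lower end; z along it to the handle. It must rise 50 mm to clear the sprung plate, 80 mm to clear the V-block.
- pin_foot (a point): Centre of the pin's lower end.
- cup: Yellow straight-sided holder cup, 52 mm outer diameter, 44 mm inner, 90 mm high, floor 6 mm thick, 0.4 kg, loose. Origin: centre of its underside. The pin may lean in it. It stands to the left or to the right of the work.
- jar: Amber jar with a blue cap, 64 mm diameter, 100 mm high, loose; to be left alone. Origin: centre of its underside. It stands on the side where the cup does not.
- tip_box: Blue pipette-tip box with a grey lid, 85 x 120 x 55 mm, loose, at the far edge; to be left alone. Origin: centre of its underside.
- tube_rack: Green tube rack, 60 x 160 mm, 82 mm high with its tubes, loose, at the far edge; to be left alone. Origin: centre of its underside.
Mind the look-alikes: they are no part of the job. Several things have the shape of the cup; the one meant has the colours described above.

How it is judged:
By the outcome, as a careful person would: the job done as asked, in the order asked, and still so for the second after the job is handed in, while the arm keeps its last pose, push and grip.
It also fails if it takes over 72 s, if anything falls off the work surface, if the arm or the gripper's body presses on something with over 40 N, if the wrist force passes 120 N, or if a joint passes its speed limit or range.

## Robot

A 6-joint arm with a two-finger parallel gripper is mounted at the origin on the work surface. World frame = base frame: x ahead of the robot, y to its left, z up, the work surface at z = 0. Lengths are in mm, angles in rad, forces in N, time in s.
With the tool pointing down it reaches from about 325 to 775 mm from the base axis. Payload 9.3 kg.
Tool frame: the origin (TCP) lies on the mounting face of the last link; the fingertips stand 173 mm ahead of it and the grasp point (between the pads) lies 155 mm ahead of it; z points along the fingers, y is the line along which they close (so a half turn about z gives the same grasp; the last joint's range is limited). The gripper opens to 85 mm and grips with 20 to 120 N. Pads are 22 mm wide; open, the fingers measure 114 mm over their backs; the gripper's body (76 mm by 85 mm) begins 54 mm behind the grasp point. The pads swing forward as they close: fully open they stand 13 mm farther back than shut.
Start: joints at [-1.26, 0.259, 0.021, 1.334, 0, 1.418], TCP at [246.036, -491.898, 404.679] pointing down, gripper open.
Joint ranges: [-3.04, 3.04], [-0.91, 1.82], [-1.04, 1.36], [-1.92, 1.95], [-1.52, 1.45], [-3.14, 3.14]. Speed limits (rad/s): [2.22, 2.22, 2.79, 3.14, 3.14, 3.14].

## Interface

Orientations are given as a unit quaternion [w, x, y, z].
In Python, from cell import manip gives the robot as it stands. The module is installed in compiled form; this text tells all that it offers.
- The arm moves only by the tool send_rows, never from a script. Its argument "motion" is one flat list of numbers, 7 for each row, row after row: the shift along the tool's x, y, z normalised to -1 to 1, where 1 is 300 mm, then the turn, a rotation vector about the tool's x, y, z normalised to -1 to 1, where 1 is pi/2 rad, then the opening in per cent of the stroke, from 0 (shut) to 100 (fully open). In form: [x, y, z, ax, ay, az, claw, x, y, z, ax, ay, az, claw, ...]. A call has 1 to 12 rows; each row is the pose to reach, as a shift and turn from the pose commanded when the call began, along the tool's axes at that moment; what a row does not reach only later rows make up. A row lasts 1/8 s, in which the tool goes at most 62.5 mm and 10.7 degrees, less where a joint would pass 70% of its speed; a pose out of reach is approached as far as the arm can. A call with a number of a shift or a turn outside -1 to 1 is refused whole. A call with a gripper value outside its range is refused whole. The fingers move at their own pace and stop on an object; the grip force is fixed at half the most. Time passes only in rows, so rows that repeat a pose let the fingers close. It gives the time, the measured TCP pose, the force, the opening and the grip force at its end, in the units of the state.
- manip.get_obs(): the state, without advancing time (a new reading comes with each control period).
- manip.grab_frame(name): name is "scene" or "top" or "wrist"; returns the picture (400x640x3 uint8, blue, green, red); there is no depth.
- manip.camera_params(name): a dict with "K" (3x3 intrinsics, pixels), "R" (3x3) and "t" (3): a world point X has camera coordinates R X + t. Camera axes: x right, y down, z forward; pixel columns grow to the right and rows downward; lengths in mm; the calibration is good to about 2 mm. A picture is of the moment at which its call begins: read the wrist's pose just before it. camera_params takes no time and is no camera call; for the wrist camera it gives the pose at the moment of the call.
- manip.close_job(): hands the job in; it is judged then, once.
The state is a dict: "time": time; "joint_pos": joint angles; "dq": joint speeds; "joint_torque": joint torques, N m; "tcp_pos": TCP position; "ee_rot": TCP orientation; "ft_force": force on the tool from outside, world axes, zero at the start; "wrist_torque": the same for the moment, N m; "width": finger opening in mm; "gripper_force": force on a finger pad.
Only numpy, scipy, OpenCV 4.12 (cv2) and the standard library are available. Lean on these libraries where they do the work, as an engineer would, in place of code of your own. Each camera call takes 0.05 s, during which the arm holds its last target. There are 200 camera calls.

## Working session

There is one attempt and no reset: what is moved stays moved. The work goes in short steps, Python scripts to look and compute and a tool call to move; the robot and the scene stay as the last step left them, time stands still between calls to the robot, and variables do not carry over. Pictures are saved under pics/ and viewed, at most 11 in all, crops included, and the job is handed in when it is done.

Besides the shell and the picture viewer there is one more tool, called after "Emit:" by a JSON object that holds its "op" and its "data", one argument or row to a line. send_rows: Moves the arm, as the interface text tells. Its arguments: {"type":"object","properties":{"motion":{"type":"array"}},"required":["motion"]}

```bash
mkdir -p pics; python3 - <<'E'
from cell import manip
import cv2
o=manip.get_obs()
print({k:(v if not hasattr(v,'round') else v) for k,v in o.items()})
for n in("scene","top"):
    cv2.imwrite(f"pics/{n}0.png",manip.grab_frame(n))
    p=manip.camera_params(n);print(n,p)
E
```

```text
{'time': 0.0, 'joint_pos': array([-1.25958918e+00,  2.59220429e-01,  2.07709953e-02,  1.33369265e+00,
       -2.12095578e-05,  1.41818443e+00]), 'dq': array([-0.00040611, -0.00058541, -0.00026047,  0.00306629,  0.00106113,
       -0.00118653]), 'joint_torque': array([-1.77581915e-03, -5.55646348e+01,  3.44521523e+01,  1.36686210e-02,
       -1.51783729e-04,  1.65032685e-05]), 'tcp_pos': array([ 246.02699261, -491.86029143,  404.05429938]), 'ee_rot': array([-6.69924733e-04,  9.73229070e-01,  2.29836301e-01, -6.38732751e-05]), 'ft_force': array([-0.53903991,  0.43862797, -0.95898906]), 'wrist_torque': array([-0.02528743,  0.01803425, -0.01744359]), 'gripper_force': 0.0, 'width': 85.32905628008349}
scene {'K': array([[400.81400075,   0.        , 321.93218785],
       [  0.        , 400.81400075, 199.00006797],
       [  0.        ,   0.        ,   1.        ]]), 'R': array([[ 0.38310143,  0.92367315, -0.00782369],
       [ 0.54751941, -0.23389371, -0.80344025],
       [-0.74394609,  0.30351548, -0.59533399]]), 't': array([-220.77965795, -270.98564846, 1405.45785653])}
top {'K': array([[493.53744051,   0.        , 327.04409836],
       [  0.        , 493.53744051, 202.40465717],
       [  0.        ,   0.        ,   1.        ]]), 'R': array([[-0.00154778, -0.99998847, -0.0045461 ],
       [-0.97668306,  0.00248764, -0.21467189],
       [ 0.21468072,  0.00410783, -0.97667564]]), 't': array([  15.91188828,  597.78801292, 1195.75534668])}
```

View pics/scene0.png

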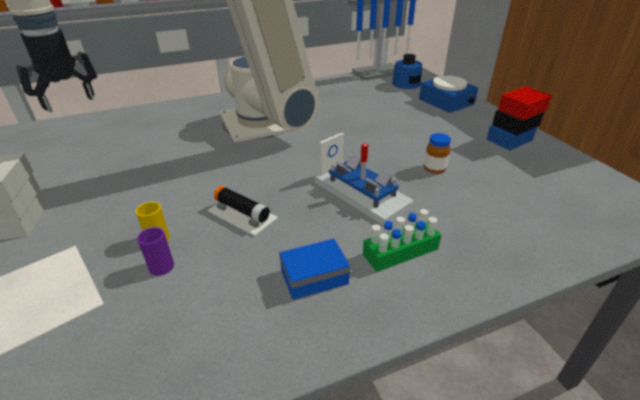

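View pics/top0.png

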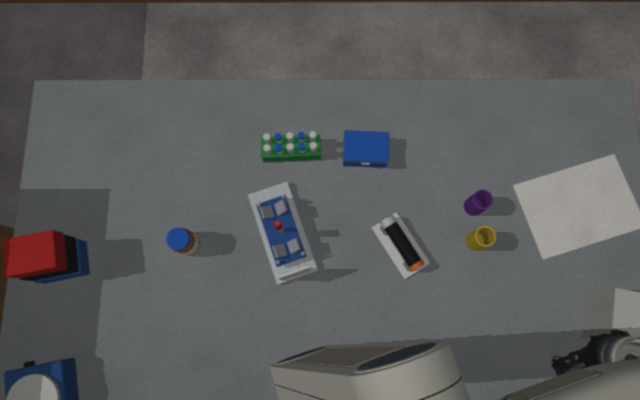

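Look-alikes: the pin (red handle) is at top (279,225) / scene (364,150), versus the red block at top (37,254). The yellow cup is at top (481,238) / scene (152,220), versus the purple cup at top (478,203). The barrel has its orange end at top (415,265). The screen is at top (295,270), the end nearest the robot. I choose the red pin in the stand and the yellow cup.

```bash
cat > h.py <<'E'
from cell import manip
import cv2, numpy as np
from scipy.spatial.transform import Rotation as Rn
def cam(n): p=manip.camera_params(n); return p["K"],p["R"],np.array(p["t"])
def ray(c,uv):
    K,R,t=c; d=R.T@np.linalg.solve(K,[uv[0],uv[1],1.]); return -R.T@t,d/np.linalg.norm(d)
def onz(c,uv,z): o,d=ray(c,uv); return o+d*(z-o[2])/d[2]
def tri(c1,u1,c2,u2):
    (a,d),(b,e)=ray(c1,u1),ray(c2,u2)
    s=np.linalg.lstsq(np.c_[d,-e],b-a,rcond=None)[0]; p,q=a+s[0]*d,b+s[1]*e
    return (p+q)/2,np.linalg.norm(p-q)
def mask(im,lo,hi,box=None):
    m=cv2.inRange(cv2.cvtColor(im,cv2.COLOR_BGR2HSV),lo,hi)
    if box: k=np.zeros_like(m);x0,y0,x1,y1=box;k[y0:y1,x0:x1]=255;m&=k
    return m
def pts(m): return np.argwhere(m)[:,::-1].astype(np.float32)
def cen(m): return pts(m).mean(0)
def st():
    o=manip.get_obs(); q=o["ee_rot"]; R=Rn.from_quat([q[1],q[2],q[3],q[0]])
    return o,np.array(o["tcp_pos"]),R
def rows(tgt,yaw):
    """shift/turn (normalised) to TCP target pointing down; yaw = direction of tool y (closing) in world, mod pi"""
    o,p,R=st(); best=None
    for k in (0,np.pi):
        y=np.array([np.cos(yaw+k),np.sin(yaw+k),0]); z=np.array([0,0,-1.]); x=np.cross(y,z)
        rv=(R.inv()*Rn.from_matrix(np.c_[x,y,z])).as_rotvec()
        if best is None or np.linalg.norm(rv)<np.linalg.norm(best): best=rv
    return R.inv().apply(np.array(tgt)-p)/300,best/(np.pi/2)
E
python3 - <<'E'
from h import *
T=cv2.imread("pics/top0.png");S=cv2.imread("pics/scene0.png");ct,cs=cam("top"),cam("scene")
rt=mask(T,(0,150,60),(8,255,255),(260,205,300,245))|mask(T,(172,150,60),(180,255,255),(260,205,300,245))
rs=mask(S,(0,150,60),(8,255,255),(345,130,385,175))|mask(S,(172,150,60),(180,255,255),(345,130,385,175))
print("pin red",cen(rt),cen(rs),tri(ct,cen(rt),cs,cen(rs)),len(pts(rt)))
b=mask(T,(100,120,40),(125,255,255),(245,180,320,275))
r=cv2.minAreaRect(pts(b));print("plate rect",r)
box=[onz(ct,p,52) for p in cv2.boxPoints(r)];print(np.round(box,1),np.mean(box,0), [np.linalg.norm(box[i]-box[i-1]) for i in range(4)], [np.degrees(np.arctan2(*(box[i]-box[i-1])[1::-1])) for i in range(4)])
# stand base outline
w=mask(T,(0,0,120),(180,70,255),(240,175,325,290)); r=cv2.minAreaRect(pts(w));box=[onz(ct,p,20) for p in cv2.boxPoints(r)];print("base",r,np.mean(box,0),[np.linalg.norm(box[i]-box[i-1]) for i in range(4)], [np.degrees(np.arctan2(*(box[i]-box[i-1])[1::-1])) for i in range(4)])
og=mask(T,(5,150,80),(20,255,255),(395,245,435,285)); os=mask(S,(5,150,80),(20,255,255),(205,180,235,215))
print("orange",cen(og),tri(ct,cen(og),cs,cen(os)))
k=mask(T,(0,0,0),(180,255,45),(375,205,435,285));r=cv2.minAreaRect(pts(k));box=[onz(ct,p,40) for p in cv2.boxPoints(r)]
print("black",r,np.mean(box,0),[np.linalg.norm(box[i]-box[i-1]) for i in range(4)],[np.degrees(np.arctan2(*(box[i]-box[i-1])[1::-1])) for i in range(4)])
print("orange z37",onz(ct,cen(og),45))
y=mask(T,(20,120,60),(35,255,255),(460,220,505,258)); (c,ax,a)=cv2.fitEllipse(max(cv2.findContours(y,0,1)[0],key=len)); print("cup",cen(y),c,ax,onz(ct,c,90),cv2.boundingRect(y))
ys=mask(S,(20,120,60),(35,255,255),(130,195,175,250)); print("cupscene",cen(ys),cv2.boundingRect(ys),tri(ct,cen(y),cs,cen(ys)))
cv2.imwrite("pics/c0.png",np.hstack([cv2.resize(T[170:290,240:330],None,fx=4,fy=4),cv2.resize(T[190:290,365:440],None,fx=4,fy=4,)[:400]] if 0 else [cv2.resize(T[175:290,240:440],None,fx=4,fy=4)]))
E
```

```text
pin red [277.34146 224.48781] [363.91397 152.92473] (array([529.82274045, 132.76265061, 125.1881346 ]), np.float64(3.022514813969775)) 41
plate rect ((280.9000244140625, 230.20004272460938), (64.1942367553711, 29.409177780151367), 71.56504821777344)
[[595.9 196.   52. ]
 [620.3 124.4  52. ]
 [462.4  70.5  52. ]
 [439.2 140.5  52. ]] [529.45681785 132.86767424  52.        ] [np.float64(166.20922064832584), np.float64(75.68004624052065), np.float64(166.8275410192108), np.float64(73.67081200822868)] [np.float64(19.533496002125514), np.float64(-71.13801095457517), np.float64(-161.15999027458994), np.float64(108.37223042794898)]
base ((281.7499694824219, 232.25), (94.55209350585938, 43.00697326660156), 71.56504821777344) [530.52799874 134.07855258  20.        ] [np.float64(250.48947550277617), np.float64(114.153120958784), np.float64(251.8517295116473), np.float64(109.7212597573205)] [np.float64(19.68934754169119), np.float64(-71.03575505496306), np.float64(-161.3248066347692), np.float64(108.24406411751507)]
orange [415.6     265.08572] (array([ 438.58463003, -213.57293216,   47.11314431]), np.float64(11.044708925719366))
black ((402.2280578613281, 243.85244750976562), (44.25028610229492, 13.87760066986084), 57.094757080078125) [ 494.70397749 -177.08268838   40.        ] [np.float64(111.75505707792512), np.float64(36.35222487982389), np.float64(112.1231236729161), np.float64(35.752105564454425)] [np.float64(31.458223225889654), np.float64(-57.31491045146575), np.float64(-148.845397500738), np.float64(122.11826746590923)]
orange z37 [ 439.69850621 -208.42886082   45.        ]
cup [480.60803 237.99236] (480.6898193359375, 237.89663696289062) (20.46139907836914, 30.738689422607422) [ 501.95623599 -363.25324621   90.        ] (466, 226, 30, 24)
cupscene [151.45752 216.18182] (136, 202, 34, 39) (array([ 504.81289374, -371.51949349,   68.04046548]), np.float64(3.265225183181453))
```

View pics/c0.png

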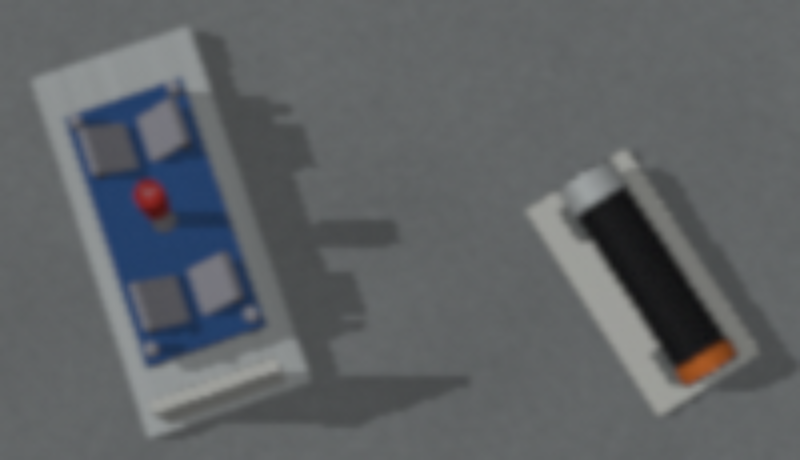

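```bash
python3 - <<'E'
from h import *
print(rows([530,133,400],np.radians(109)),np.degrees(np.arctan2(*st()[2].as_matrix()[:2,1][::-1])))
E
```

```text
(array([ 1.77835151, -1.4394235 ,  0.01575387]), array([-7.43948918e-04, -6.87774476e-05,  8.41460336e-02])) -63.42684997644392
```

Emit:
{"op": "send_rows", "data": {
  "motion": [0.89,-0.72,0,0,0,0,60,0.89,-0.72,0,0,0,0,60,0.89,-0.72,0,0,0,0,60,0.89,-0.72,0,0,0,0,60,0.89,-0.72,0,0,0,0,60,0.89,-0.72,0,0,0,0,60]
}}

```text
time: 0.85
tcp_pos: [388.6, -176.6, 404.7]
ee_rot: [-0.0, 0.973, 0.231, 0.0]
ft_force: [0.8, -0.0, -0.2]
width: 51.1
gripper_force: 0.0
```

Emit:
{"op": "send_rows", "data": {
  "motion": [0.89,-0.72,0,0,0,0.085,60,0.89,-0.72,0,0,0,0.085,60,0.89,-0.72,0,0,0,0.085,60,0.89,-0.72,0,0,0,0.085,60,0.89,-0.72,0,0,0,0.085,60,0.89,-0.72,0,0,0,0.085,60,0.89,-0.72,0,0,0,0.085,60,0.89,-0.72,0,0,0,0.085,60]
}}

```text
time: 1.85
tcp_pos: [530.2, 133.2, 404.3]
ee_rot: [0.0, 0.986, 0.165, -0.0]
ft_force: [0.4, 0.1, -0.2]
width: 51.3
gripper_force: 0.0
```

```bash
python3 - <<'E'
from h import *
print(rows([530,133,400],np.radians(109)),st()[:2])
print(cam("wrist"))
cv2.imwrite("pics/w1.png",manip.grab_frame("wrist"))
E
```

```text
(array([-0.00070094,  0.00033115,  0.0143506 ]), array([-4.77222598e-06,  6.41844822e-04, -6.43546679e-04])) ({'time': 1.85, 'joint_pos': array([ 9.25952222e-02,  2.53323795e-01,  1.32929779e-02,  1.33174695e+00,
       -2.30911958e-04,  2.90358631e+00]), 'dq': array([-0.01881443, -0.0131674 , -0.0049277 , -0.00183028,  0.00035007,
        0.00122607]), 'joint_torque': array([ 1.06874261e+00, -5.43443584e+01,  3.46602559e+01, -4.14428744e-02,
        4.47412650e-02,  2.48240418e-02]), 'tcp_pos': array([530.17076016, 133.16360569, 404.30496535]), 'ee_rot': array([ 7.95044147e-05,  9.86368772e-01,  1.64549055e-01, -4.97808837e-04]), 'ft_force': array([ 0.36675803,  0.10960418, -0.16855603]), 'wrist_torque': array([ 0.08054344, -0.014201  , -0.04794496]), 'gripper_force': 0.0, 'width': 51.3468436783409}, array([530.17076016, 133.16360569, 404.30496535]))
(array([[321.85966253,   0.        , 321.72922227],
       [  0.        , 321.85966253, 202.25828682],
       [  0.        ,   0.        ,   1.        ]]), array([[ 3.24200048e-01, -9.45988544e-01, -5.21220687e-05],
       [-9.10712643e-01, -3.12125537e-01,  2.70518263e-01],
       [-2.55923446e-01, -8.76545655e-02, -9.62714842e-01]]), array([-46.16882807, 488.42130635, 526.28218018]))
```

View pics/w1.png

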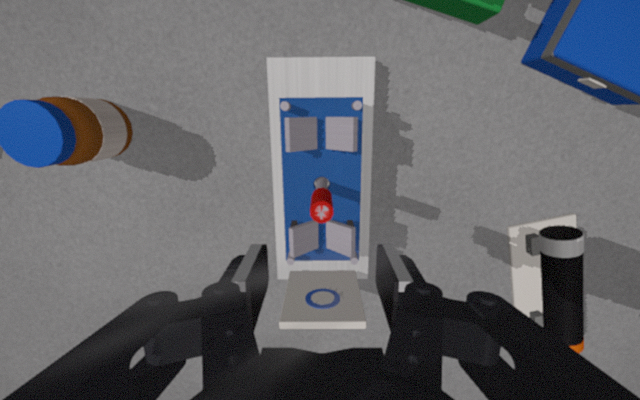

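The wrist view shows the pin top at about (321,212), the plate at rows 98–262, the screen at the near end (322,300), and the barrel's band at (561,240). Next I refine the pin, the plate yaw and the seat.

```bash
python3 - <<'E'
from h import *
I=cv2.imread("pics/w1.png");c=cam("wrist")
r=mask(I,(0,150,60),(8,255,255),(300,170,345,235))|mask(I,(172,150,60),(180,255,255),(300,170,345,235))
print(cv2.boundingRect(r),onz(c,(321,212),146))
b=mask(I,(100,120,40),(125,255,255),(270,85,372,270));R=cv2.minAreaRect(pts(b));box=[onz(c,p,52) for p in cv2.boxPoints(R)]
print(R,np.round(box,1),np.mean(box,0),[np.linalg.norm(box[i]-box[i-1]) for i in range(4)],[np.degrees(np.arctan2(*(box[i]-box[i-1])[1::-1])) for i in range(4)])
# edges of plate: fit lines on left/right per row
rowsL=[];rowsR=[]
for v in range(110,225,3):
    u=np.where(b[v])[0]; rowsL.append(onz(c,(u[0]-.5,v),52)[:2]);rowsR.append(onz(c,(u[-1]+.5,v),52)[:2])
for P in(rowsL,rowsR):
    vx,vy,x,y=cv2.fitLine(np.float32(P),cv2.DIST_HUBER,0,.01,.01).ravel(); a=np.degrees(np.arctan2(vy,vx)); print(a%180, (x-530)*-np.sin(np.radians(a%180))+(y-133)*np.cos(np.radians(a%180)))
# hole/pin at plate: visible shank bottom
E
```

```text
(310, 188, 23, 35) [526.38582872 131.75228585 146.        ]
((320.5, 178.5), (161.0, 81.0), 90.0) [[593.7 196.3  52. ]
 [618.7 123.1  52. ]
 [461.5  63.5  52. ]
 [432.8 147.5  52. ]] [526.693767   132.61422232  52.        ] [np.float64(168.075737043108), np.float64(77.34256103159674), np.float64(168.06458520402074), np.float64(88.76106614635087)] [np.float64(16.863563584420636), np.float64(-71.13068987427559), np.float64(-159.2430759056873), np.float64(108.86890607428273)]
19.284166 39.03435
19.197117 -39.457977
```

Emit:
{"op": "send_rows", "data": {
  "motion": [-0.009,0,0.2,0,0,0,60,-0.009,0,0.41,0,0,0,60,-0.009,0,0.41,0,0,0,60,-0.009,0,0.41,0,0,0,60,-0.009,0,0.41,0,0,0,0,-0.009,0,0.41,0,0,0,0,-0.009,0,0.41,0,0,0,0,-0.009,0,0.41,0,0,0,0,-0.009,0,0.41,0,0,0,0]
}}

```text
time: 3.02
tcp_pos: [528.3, 132.6, 283.7]
ee_rot: [0.0, 0.986, 0.164, 0.002]
ft_force: [-0.9, -0.5, 7.6]
width: 16.3
gripper_force: 58.2
```

Emit:
{"op": "send_rows", "data": {
  "motion": [0,0,-0.1,0,0,0,0,0,0,-0.2,0,0,0,0,0,0,-0.3,0,0,0,0,0,0,-0.38,0,0,0,0,0,0,-0.38,0,0,0,0]
}}

```text
time: 3.65
tcp_pos: [528.0, 132.6, 397.8]
ee_rot: [0.0, 0.986, 0.164, 0.002]
ft_force: [0.2, -0.2, -1.6]
width: 16.2
gripper_force: 58.5
```

```bash
python3 - <<'E'
from h import *
o,p,R=st();print(p,o["width"],o["gripper_force"],o["ft_force"],rows([502,-364,400],np.radians(-70.8)))
cv2.imwrite("pics/w2.png",manip.grab_frame("wrist"))
E
```

```text
[527.95095099 132.57533199 397.79666076] 16.222682552449708 58.45306098461151 [ 0.1594002  -0.18212369 -1.60164991] (array([-0.61887316,  1.53763438, -0.00833653]), array([ 0.00065677, -0.00263549, -0.00296009]))
```

View pics/w2.png

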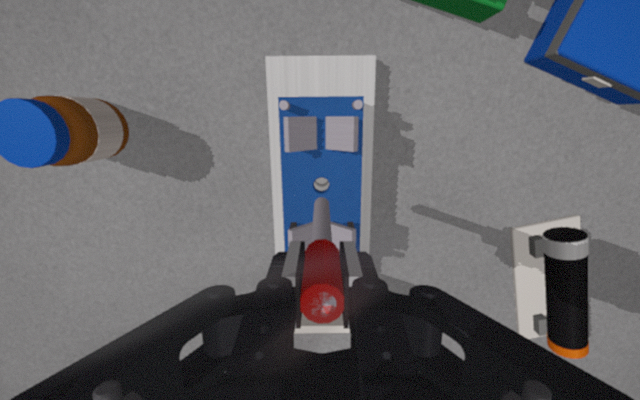

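The pin is held upright (handle (322,300), shank to (321,205)). The hole at (321,184) is free and the plate is undisturbed.

Emit:
{"op": "send_rows", "data": {
  "motion": [-0.44,0.77,0,0,0,0,0,-0.44,0.77,0,0,0,0,0,-0.44,0.77,0,0,0,0,0,-0.44,0.77,0,0,0,0,0,-0.44,0.77,0,0,0,0,0]
}}

```text
time: 4.32
tcp_pos: [477.0, -131.7, 394.4]
ee_rot: [-0.0, 0.987, 0.162, -0.001]
ft_force: [1.0, -0.2, -1.2]
width: 16.6
gripper_force: 58.7
```

Emit:
{"op": "send_rows", "data": {
  "motion": [-0.44,0.77,0,0,0,0,0,-0.44,0.77,0,0,0,0,0,-0.44,0.77,0,0,0,0,0,-0.44,0.77,0,0,0,0,0,-0.44,0.77,0,0,0,0,0,-0.44,0.77,0,0,0,0,0]
}}

```text
time: 5.08
tcp_pos: [428.0, -390.4, 394.4]
ee_rot: [-0.001, 0.986, 0.164, -0.0]
ft_force: [-0.1, 0.9, 0.2]
width: 16.4
gripper_force: 58.9
```

```bash
python3 - <<'E'
from h import *
o,p,R=st();print(p,o["width"])
c=cam("wrist");I=manip.grab_frame("wrist");cv2.imwrite("pics/w3.png",I)
y=mask(I,(20,120,40),(35,255,255))
n,l,s,ce=cv2.connectedComponentsWithStats(y);print(s[1:][s[1:,4]>60])
E
```

```text
[ 428.00146434 -390.39145545  394.42424842] 16.448619360235668
[[ 305   67   63   66 3265]]
```

View pics/w3.png

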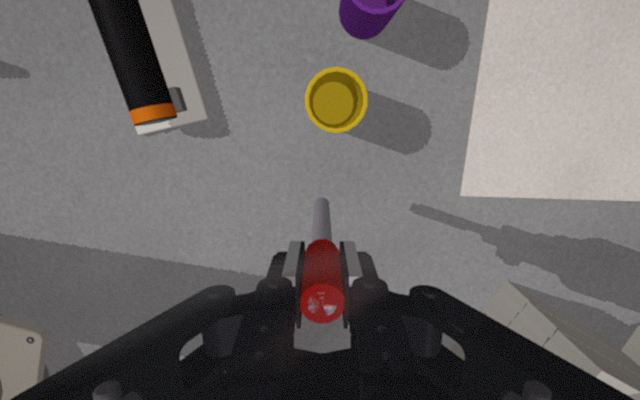

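The cup is at about (336,99), with the rim 63 px across. The pin foot is at (321,200) and the purple decoy at (370,10).

```bash
python3 - <<'E'
from h import *
c=cam("wrist");I=cv2.imread("pics/w3.png")
C=onz(c,(336.5,98.5),90);L=onz(c,(305,98.5),90);R_=onz(c,(368,98.5),90)
print(C,np.linalg.norm(L-R_)); o,p,R=st()
print("foot",onz(c,(321,203),116.7),p, "handle",onz(c,(322,303),256))
t=np.r_[C[:2],p[2]];print(rows(t,np.radians(-70.8)))
# hole from w2 pose & barrel: store
E
```

```text
[ 506.34149482 -375.03780807   90.        ] 51.293651179128545
foot [ 425.75173421 -389.35950157  116.7       ] [ 428.21329222 -389.38762736  394.88242082] handle [ 425.34065356 -390.50229516  256.        ]
(array([ 2.61859860e-01,  3.92399172e-02, -1.15825375e-04]), array([-0.00116036,  0.00010501, -0.00300048]))
```

Emit:
{"op": "send_rows", "data": {
  "motion": [0.27,0.042,0,0,0,0,0,0.27,0.042,0,0,0,0,0,0.27,0.042,0,0,0,0,0,0.27,0.042,0.12,0,0,0,0,0.27,0.042,0.24,0,0,0,0,0.27,0.042,0.32,0,0,0,0,0.27,0.042,0.36,0,0,0,0,0.27,0.042,0.36,0,0,0,0]
}}

```text
time: 6.12
tcp_pos: [508.2, -375.5, 287.7]
ee_rot: [-0.0, 0.986, 0.164, -0.0]
ft_force: [-0.5, -0.1, -0.3]
width: 16.5
gripper_force: 59.0
```

Emit:
{"op": "send_rows", "data": {
  "motion": [0,0,0.008,0,0,0,0,0,0,0.008,0,0,0,50,0,0,0.008,0,0,0,50,0,0,0.008,0,0,0,50,0,0,0.008,0,0,0,50,0,0,-0.15,0,0,0,50,0,0,-0.3,0,0,0,50,0,0,-0.4,0,0,0,50,0,0,-0.4,0,0,0,50]
}}

```text
time: 7.25
tcp_pos: [508.7, -375.9, 410.3]
ee_rot: [0.002, 0.986, 0.164, 0.001]
ft_force: [0.6, -0.7, -0.7]
width: 42.8
gripper_force: 0.0
```

```bash
python3 - <<'E'
from h import *
o,p,R=st();print(p,o["width"],o["ft_force"],o["joint_pos"])
T=manip.grab_frame("top");S=manip.grab_frame("scene")
cv2.imwrite("pics/c4.png",np.hstack([cv2.resize(S[180:280,90:190],None,fx=4,fy=4),cv2.resize(T[190:290,430:530],None,fx=4,fy=4)]))
# barrel middle hover: 90mm short along new tool x
y=np.radians(-58.5);d=np.array([np.cos(np.radians(31.5)),np.sin(np.radians(31.5))])
print(rows(np.r_[np.array([498,-173])-110*d,390],y))
E
```

```text
[ 508.73270889 -375.88573616  410.31463876] 42.84143913575376 [ 0.63816987 -0.6564782  -0.67030395] [-7.68897966e-01  4.00379924e-01  2.45105988e-01  1.41087886e+00
  2.86712766e-05  2.04236673e+00]
(array([-0.17201658, -0.57097162,  0.05743322]), array([-2.21802732e-04,  8.10442427e-05, -1.39769562e-01]))
```

View pics/c4.png

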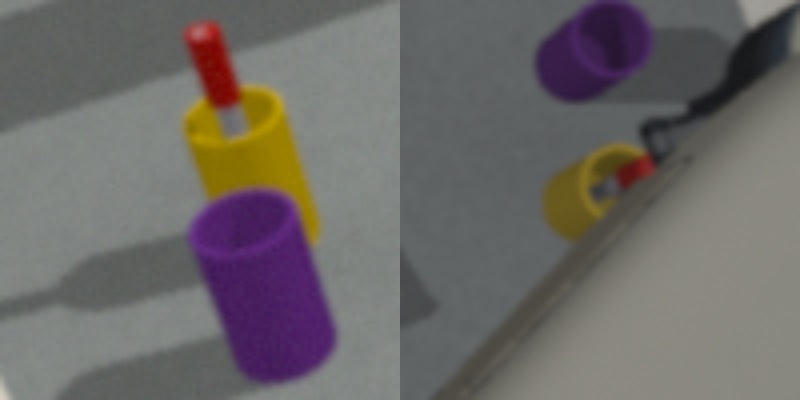

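The pin stands in the yellow cup (scene crop (225,110)). Next is a hover short of the barrel.

Emit:
{"op": "send_rows", "data": {
  "motion": [-0.17,-0.57,0.05,0,0,-0.14,100,-0.17,-0.57,0.05,0,0,-0.14,100,-0.17,-0.57,0.05,0,0,-0.14,100,-0.17,-0.57,0.05,0,0,-0.14,100,-0.17,-0.57,0.05,0,0,-0.14,100,-0.17,-0.57,0.05,0,0,-0.14,100]
}}

```text
time: 8.1
tcp_pos: [405.6, -231.5, 392.2]
ee_rot: [-0.0, 0.962, 0.271, -0.0]
ft_force: [0.5, -0.3, -0.5]
width: 85.3
gripper_force: 0.0
```

```bash
python3 - <<'E'
from h import *
o,p,R=st();print(p,o["width"])
c=cam("wrist");I=manip.grab_frame("wrist");cv2.imwrite("pics/w5.png",I)
np.savez("w5",K=c[0],R=c[1],t=c[2],p=p)
E
```

```text
[ 405.57484238 -231.50294096  392.15291193] 85.32168480871206
```

View pics/w5.png

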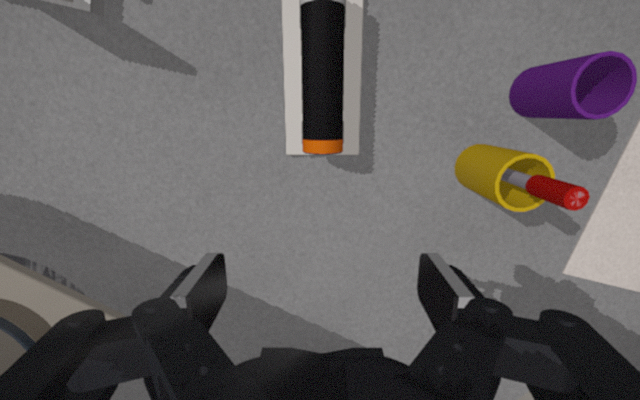

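```bash
python3 - <<'E'
from h import *
z=np.load("w5.npz");c=(z["K"],z["R"],z["t"]);I=cv2.imread("pics/w5.png")
k=mask(I,(0,0,0),(180,255,60),(295,5,350,137));M=[]
for v in range(15,130,4):
    u=np.where(k[v])[0]; M.append((onz(c,(u[0]-.5,v),40)+onz(c,(u[-1]+.5,v),40))[:2]/2)
vx,vy,x,y=cv2.fitLine(np.float32(M),cv2.DIST_HUBER,0,.01,.01).ravel()
if vx<0:vx,vy=-vx,-vy
d=np.array([vx,vy]);print("axis",np.degrees(np.arctan2(vy,vx)),x,y)
og=mask(I,(5,150,60),(20,255,255),(290,120,355,170));print(cv2.boundingRect(og))
P0=np.array([x,y])
def al(uv,zz): return (onz(c,uv,zz)[:2]-P0)@d
s1=al((322.5,155.5),8)+80
s2=al((322,154.5),17)+75
bx=al((322,138.5),57)
top=np.where(k[:,322])[0]; e=al((322,top[0]),57);print("black top row",top[0],e-bx)
print("mid from rest",P0+s1*d,"lens",P0+s2*d,"orange/black boundary to lens",bx-(s2-75))
E
```

```text
axis 31.57619 502.18848 -173.10182
(303, 139, 40, 15)
black top row 5 110.4843534116365
mid from rest [ 492.82602637 -178.85627897] lens [ 490.47059726 -180.30399996] orange/black boundary to lens 19.956127377881913
```

```bash
python3 - <<'E'
from h import *
ct=cam("top")
C=np.array([(527,210),(630,150),(757,350),(660,413)])/4+[240,175]
P=np.array([onz(ct,q,8) for q in C]);print(P.mean(0),[np.linalg.norm(P[i]-P[i-1]) for i in range(4)])
# barrel ends on crest z~50: band far end (585,172)?, orange near end (707,380)
d=np.array([np.cos(.551),np.sin(.551)])
for a,b in (((592,173),(707,368)),):
    A=onz(ct,np.array(a)/4+[240,175],45);B=onz(ct,np.array(b)/4+[240,175],45);print(A,B,(A+B)/2,np.linalg.norm(A-B))
# w2 via fixed hand-eye
z=np.load("w5.npz");o,p,R5=st();R5=R5.as_matrix()
Rc=z["R"]@R5; pc=R5.T@(-z["R"].T@z["t"]-z["p"])
q=[0.002,0,0,0];y=np.radians(-71.05)
Y=np.array([np.cos(y),np.sin(y),0]);Z=np.array([0,0,-1.]);R2=np.c_[np.cross(Y,Z),Y,Z];p2=np.array([527.95,132.58,397.8])
R=Rc@R2.T;t=-R@(p2+R2@pc);c=(z["K"],R,t)
print("hole",onz(c,(321,184.5),52)); print("pintop now should be",p2, onz(c,(322,303),260))
E
```

```text
[ 495.84850551 -178.05068997    8.        ] [np.float64(156.7709329827344), np.float64(80.11558386274484), np.float64(154.07353813513762), np.float64(76.0948581723443)]
[ 560.01124248 -142.19486454   45.        ] [ 434.88594612 -211.13341572   45.        ] [ 497.4485943  -176.66414013   45.        ] 142.85959410943133
hole [525.80441455 132.34944979  52.        ]
pintop now should be [527.95 132.58 397.8 ] [525.7613804  131.53963717 260.        ]
```

```bash
python3 - <<'E'
from h import *
print(rows([495.5,-178,188],np.radians(-58.43)))
E
```

```text
(array([0.34903355, 0.00500517, 0.68038913]), array([-0.00044828,  0.00016283, -0.00086454]))
```

Emit:
{"op": "send_rows", "data": {
  "motion": [0.2,0,0,0,0,0,100,0.349,0.005,0,0,0,0,100,0.349,0.005,0.2,0,0,0,100,0.349,0.005,0.4,0,0,0,100,0.349,0.005,0.55,0,0,0,100,0.349,0.005,0.64,0,0,0,100,0.349,0.005,0.68,0,0,0,100,0.349,0.005,0.68,0,0,0,100]
}}

```text
time: 9.15
tcp_pos: [495.2, -177.5, 188.2]
ee_rot: [-0.0, 0.962, 0.272, -0.0]
ft_force: [-0.0, -0.2, -0.0]
width: 85.4
gripper_force: 0.0
```

Emit:
{"op": "send_rows", "data": {
  "motion": [0,0,0,0,0,0,40,0,0,0,0,0,0,40,0,0,0,0,0,0,40,0,0,0,0,0,0,40,0,0,0,0,0,0,40,0,0,0,0,0,0,0,0,0,0,0,0,0,0]
}}

```text
time: 10.02
tcp_pos: [495.0, -177.0, 189.7]
ee_rot: [0.0, 0.962, 0.272, 0.001]
ft_force: [-1.2, 1.8, 6.7]
width: 38.3
gripper_force: 59.3
```

Emit:
{"op": "send_rows", "data": {
  "motion": [0,0,-0.1,0,0,0,0,0,0,-0.25,0,0,0,0,0,0,-0.4,0,0,0,0,0,0,-0.5,0,0,0,0,0,0,-0.5,0,0,0,0,0,0,-0.5,0,0,0,0]
}}

```text
time: 10.78
tcp_pos: [494.6, -176.9, 337.5]
ee_rot: [-0.001, 0.962, 0.272, -0.001]
ft_force: [-0.4, 0.0, -3.5]
width: 38.6
gripper_force: 61.4
```

```bash
python3 - <<'E'
from h import *
o,p,R=st();print(p,o["ft_force"],o["wrist_torque"],rows([528,132.8,340],np.radians(19.24-90)))
c=cam("wrist");I=manip.grab_frame("wrist");cv2.imwrite("pics/w6.png",I)
E
```

```text
[ 494.59735928 -176.93590902  337.45906253] [-0.35429876  0.04358713 -3.49029738] [0.06437473 0.06166051 0.00258753] (array([ 0.63470958, -0.82189455, -0.00782045]), array([-0.00083269,  0.00059434,  0.13647466]))
```

View pics/w6.png

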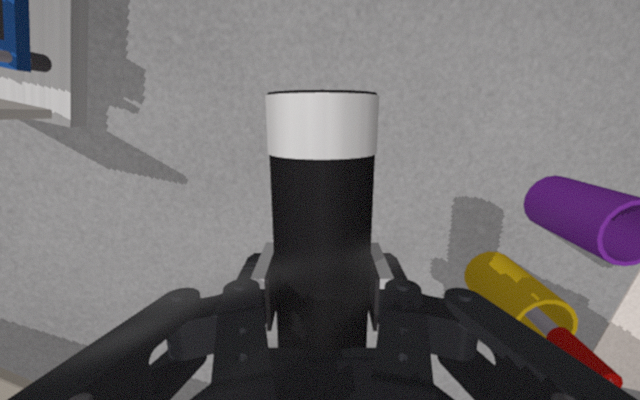

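The barrel is held with the bright band away at (322,92–155), centred and straight in the gripper. I check where along its length it is held.

```bash
python3 - <<'E'
from h import *
c=cam("wrist");o,p,R=st();az=p[2]-152.7
I=cv2.imread("pics/w6.png");g=cv2.cvtColor(I,cv2.COLOR_BGR2GRAY);print(g[84:100,322],g[150:162,322])
for v in(91,92,93,157):
    q=onz(c,(322,v),az+20);print(v,R.inv().apply(q-p))
w=R.inv().apply(onz(c,(267,100),az)-onz(c,(378,100),az));print(w)
E
```

```text
[150 147 150 148 140 109  48  53 144 199 202 199 198 197 198 200] [197 197 198 197 199 199 199 200 194 158  85  29]
91 [ 74.01357702   0.25591551 132.6095355 ]
92 [ 73.72671294   0.25586171 132.60988568]
93 [ 73.43939127   0.25580782 132.61023641]
157 [ 54.04623438   0.25217036 132.63390973]
[ 1.94555516e-02 -4.04254654e+01  8.60147753e-02]
```

Emit:
{"op": "send_rows", "data": {
  "motion": [0.63,-0.822,0,0,0,0.136,0,0.63,-0.822,0,0,0,0.136,0,0.63,-0.822,0,0,0,0.136,0,0.63,-0.822,0,0,0,0.136,0,0.63,-0.822,0,0,0,0.136,0,0.63,-0.822,0,0,0,0.136,0,0.63,-0.822,0,0,0,0.136,0,0.63,-0.822,0,0,0,0.136,0]
}}

```text
time: 11.82
tcp_pos: [527.1, 130.8, 338.0]
ee_rot: [0.0, 0.986, 0.167, -0.001]
ft_force: [-0.1, -0.7, -4.0]
width: 38.5
gripper_force: 61.6
```

```bash
python3 - <<'E'
from h import *
o,p,R=st();print(p,o["ft_force"],o["wrist_torque"],rows([526.8,132.2,241],np.radians(19.24-90)))
c=cam("wrist");I=manip.grab_frame("wrist");cv2.imwrite("pics/w7.png",I)
E
```

```text
[527.13740826 130.7561082  338.04127002] [-0.11768847 -0.72638335 -4.00751357] [-0.01485843  0.02983183  0.02325152] (array([ 0.00092772, -0.00491548,  0.32346998]), array([ 3.72288249e-07,  8.01244369e-04, -4.55771232e-04]))
```

View pics/w7.png

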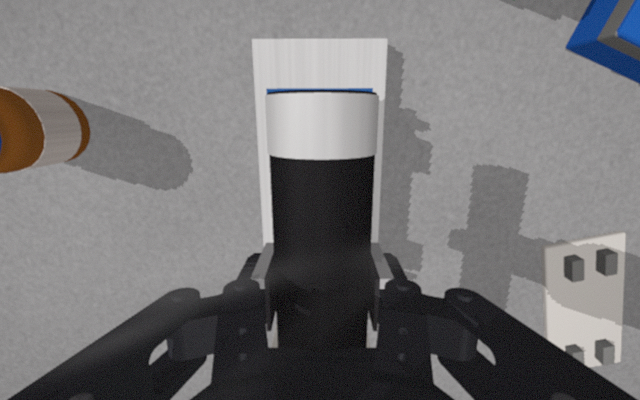

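Over the stand, the barrel centreline (322) is about 2 px right of the base centre (320), which agrees with the computed −1.5 mm shift. I descend to just above contact.

Emit:
{"op": "send_rows", "data": {
  "motion": [0.001,-0.005,0.08,0,0,0,0,0.001,-0.005,0.16,0,0,0,0,0.001,-0.005,0.22,0,0,0,0,0.001,-0.005,0.27,0,0,0,0,0.001,-0.005,0.3,0,0,0,0,0.001,-0.005,0.32,0,0,0,0,0.001,-0.005,0.32,0,0,0,0,0.001,-0.005,0.32,0,0,0,0]
}}

```text
time: 12.88
tcp_pos: [527.1, 133.5, 243.1]
ee_rot: [0.0, 0.986, 0.168, 0.0]
ft_force: [0.4, 1.2, -3.0]
width: 38.3
gripper_force: 61.7
```

Emit:
{"op": "send_rows", "data": {
  "motion": [0,0.003,0.005,0,0,0,0,0,0.003,0.01,0,0,0,0,0,0.003,0.015,0,0,0,0,0,0.003,0.02,0,0,0,0,0,0.003,0.02,0,0,0,0]
}}

```text
time: 13.5
tcp_pos: [527.2, 132.6, 236.5]
ee_rot: [-0.0, 0.986, 0.168, -0.0]
ft_force: [0.0, -0.8, -3.3]
width: 38.4
gripper_force: 61.7
```

Emit:
{"op": "send_rows", "data": {
  "motion": [0,0,0.005,0,0,0,0,0,0,0.01,0,0,0,0,0,0,0.01,0,0,0,0,0,0,0.01,0,0,0,0]
}}

```text
time: 14.0
tcp_pos: [527.3, 132.5, 234.0]
ee_rot: [0.0, 0.986, 0.168, 0.0]
ft_force: [-1.9, 0.1, 4.1]
width: 38.5
gripper_force: 62.2
```

Emit:
{"op": "send_rows", "data": {
  "motion": [0,0,0.005,0,0,0,0,0,0,0.01,0,0,0,0,0,0,0.01,0,0,0,0,0,0,0.01,0,0,0,0]
}}

```text
time: 14.5
tcp_pos: [527.2, 132.6, 231.0]
ee_rot: [0.0, 0.986, 0.168, 0.0]
ft_force: [-3.0, -0.3, 6.9]
width: 38.2
gripper_force: 62.4
```

```bash
python3 - <<'E'
from h import *
for i in range(3):
    manip.grab_frame("wrist");o=manip.get_obs();print(o["tcp_pos"],o["ft_force"],o["wrist_torque"])
E
```

```text
[527.24551273 132.5576634  231.06644127] [-2.41858438  0.02632362  7.65312118] [-0.04008882  0.52006446  0.15838662]
[527.25853238 132.55105747 231.0441804 ] [-3.42407326 -0.15488254  6.50387257] [-0.13620875  0.50761176  0.1270598 ]
[527.25998893 132.56658558 231.04708588] [-2.67015561 -1.08710751  6.92069694] [-0.02292678  0.47790033  0.1864616 ]
```

Emit:
{"op": "send_rows", "data": {
  "motion": [-0.001,0,0.004,0,0,0,0,-0.002,0,0.008,0,0,0,0,-0.002,0,0.012,0,0,0,0,-0.002,0,0.016,0,0,0,0,-0.002,0,0.016,0,0,0,0,-0.002,0,0.016,0,0,0,0]
}}

```text
time: 15.4
tcp_pos: [527.0, 132.5, 226.8]
ee_rot: [-0.0, 0.986, 0.168, 0.001]
ft_force: [-2.7, 0.5, 12.2]
width: 38.5
gripper_force: 62.8
```

```bash
python3 - <<'E'
from h import *
F=[]
for i in range(4):
    T=manip.grab_frame("scene");o=manip.get_obs();F.append(np.r_[o["tcp_pos"],o["ft_force"],o["wrist_torque"]])
print(np.mean(F,0).round(2));W=manip.grab_frame("wrist")
c=cam("wrist");o,p,R=st()
cv2.imwrite("pics/f.png",np.hstack([cv2.resize(T[110:230,290:430],(466,400)),cv2.resize(W[30:330,200:450],(333,400))]))
E
```

```text
[ 5.2702e+02  1.3248e+02  2.2686e+02 -2.1400e+00  5.1000e-01  1.1650e+01
  1.1000e-01  4.0000e-01  1.0000e-01]
```

View pics/f.png

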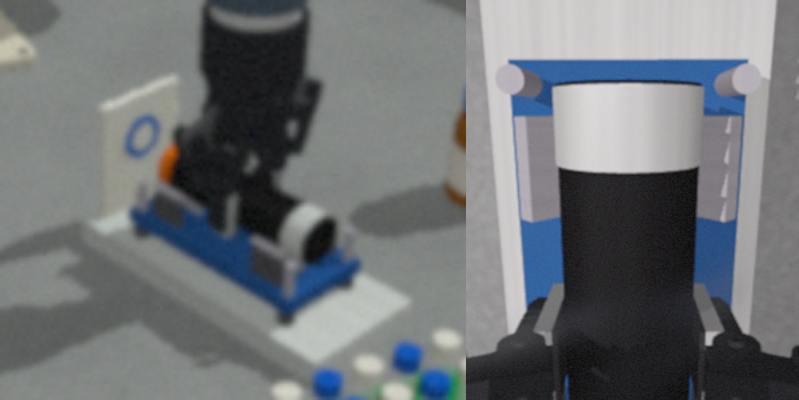

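The wrist crop shows the barrel between both saddles, with the band end at crop (628,82) and the saddle outer edge at row 115. The orange end faces the screen. One check of the centring before handing in.

```bash
python3 - <<'E'
from h import *
c=cam("wrist");o,p,R=st()
e=R.inv().apply(onz(c,(322,30+80*.75),94.2)-p);s=[R.inv().apply(onz(c,(200+(u-466)*.75,30+v*.75),74)-p) for u,v in((517,115),(742,115))]
print(e,s,"overhang (want 8):",e[0]-np.mean(s,0)[0])
E
```

```text
[ 74.39263657   0.36713586 132.80866112] [array([ 66.48104178, -30.61354438, 152.98314421]), array([ 66.45611926,  31.84191091, 153.00065183])] overhang (want 8): 7.924056042902862
```

Overhang is 7.9 mm against the 8 mm wanted, so it is centred. The lateral offset is under 1 mm and the push is about 12 N.

```bash
python3 -c "
from cell import manip
print(manip.close_job())"
```

```text
the job is handed in; nothing more can be done
None
```

The job is handed in at about 16 s of arm time: the pin stands in the yellow cup, and the barrel is held in the V-block with its lens end towards the screen, centred to within my measurement, pressed with about 12 N so the block has sunk about 8 mm (halfway).

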